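Zero the speed dial, then mesh the stirring paddle on its drive and hold it home

ROBOT

A 6-joint arm with a two-finger parallel gripper is mounted at the origin on a cart in front of the work surface, level with it; the furniture and walls round the work are solid. World frame = base frame: x ahead of the robot, y to its left, z up, the work surface at z = 0. Lengths are in m, angles in rad, forces in N, time in s.
With the tool pointing down it reaches from about 0.35 to 0.975 m from the base axis. Payload 4.9 kg.
Tool frame: the origin (TCP) lies at the very end of the fingers, on their centre line; the grasp point (between the pads) lies 19 mm behind it; z points along the fingers, y is the line along which they close (so a half turn about z gives the same grasp; the last joint's range is limited). The gripper opens to 85 mm and grips with 20 to 120 N. Pads are 22 mm wide; open, the fingers measure 114 mm over their backs; the gripper's body (76 mm by 85 mm) begins 54 mm behind the grasp point. The pads swing forward as they close: fully open they stand 13 mm farther back than shut.
Start: joints at [1.175, 0.053, 1.613, -0, 1.476, -0.119], TCP at [0.171, 0.601, 0.199] pointing down, gripper open.
Joint ranges: [-3.01, 3.01], [-1.01, 2.22], [0.06, 2.58], [-1.02, 4.17], [0.09, 2.62], [-3.14, 3.14]. Speed limits (rad/s): [2.57, 2.57, 3.14, 3.14, 3.14, 3.14].

INTERFACE

Orientations are given as a rotation vector (axis times angle).
In Python, from station import ctrl gives the robot as it stands.
- The arm moves only by the tool jog_arm, never from a script. Its argument "plan" is a list of rows, each a list of 7 numbers: the shift along the tool's x, y, z in units of 0.02 m (1.0 is 0.02 m), then the turn, a rotation vector about the tool's x, y, z in units of 45 degrees (1.0 is 45 degrees), then the opening, from -1 (shut) to 1 (fully open). A call has 1 to 8 rows; each row shifts and turns the commanded pose from where the row before left it, along the tool's axes as they then stand; what a row does not reach is not made up. A row lasts 1/10 s, in which the tool goes at most 50 mm and 8.59 degrees, less where a joint would pass 70% of its speed; a pose out of reach is approached as far as the arm can. A call with a number of a shift or a turn outside -1 to 1 is refused whole. A call with a gripper value outside its range is refused whole. The fingers move at their own pace and stop on an object; "grip_force" is the grip in N (left out, the last holds). Time passes only in rows, so rows that do not move let the fingers close. It gives the time, the measured TCP pose, the force, the opening and the grip force at its end, in the units of the state.
- ctrl.get_obs(): the state, without advancing time (a new reading comes with each control period).
- ctrl.get_image(name): name is "scene" or "top" or "wrist"; returns (picture, depth): 400x640x3 uint8, red, green, blue; 400x640 float32, m along the optical axis (not along the pixel's ray), 0 where there is no reading.
- ctrl.camera_info(name): a dict with "camera_matrix" (3x3 intrinsics, pixels), "rvec" (rotation vector, rad) and "tvec" (3), from world to camera coordinates, as OpenCV has them; the wrist camera has in their place "T_tool_cam" (4x4, takes a point from camera to tool coordinates, whose origin is the TCP and whose axes are the flange's). Camera axes: x right, y down, z forward; pixel columns grow to the right and rows downward; lengths in m; the calibration is good to about 2 mm. A picture is of the moment at which its call begins: read the wrist's pose just before it. camera_info takes no time and is no camera call.
- ctrl.finish_job(): hands the job in; it is judged then, once.
The state is a dict: "t": time; "q": joint angles; "dq": joint speeds; "effort": joint torques, N m; "tool_pos": TCP position; "tool_rot": TCP orientation; "contact_force": force on the tool from outside, world axes, zero at the start; "wrist_torque": the same for the moment, N m; "opening": finger opening in m; "grip_force": force on a finger pad.
Only numpy, scipy, OpenCV 4.12 (cv2) and the standard library are available. Lean on these libraries where they do the work, as an engineer would, in place of code of your own. Each camera call takes 0.05 s, during which the arm holds its last target. There are 200 camera calls.

TASK

Make this kitchen machine ready to stir: first turn its black speed dial back until the white pointer lines up with the red off mark, and let go of the dial. Then pick up the orange stirring paddle by its grey grip, turn it until its hub meshes with the splined brass spindle in the steel bowl, slide it fully home and push it down against the spindle's spring as far as it goes. Finish while still gripping the paddle and holding it pressed down, and leave the mug, the spoon and the salt shaker where they are.

Things in the scene. Friction and masses are not known exactly. Their poses are not given: they have to be found in the camera images.
- machine: White machine base, 210 x 320 mm, top 50 mm above the worktop, fixed; carries the dial and a fixed steel bowl (rim 176 mm across, 95 mm above the worktop). Origin: centre of its underside; z up, -x is its front. Yaw within 0.3 rad of the robot's frame. Dial axis at y = -100 mm, spindle axis at y = +60 mm.
- dial_grip (a point): Black fluted round speed dial, 52 mm in diameter, 31 mm tall, on a vertical axis on the machine base. Point on its axis about half-way up, 19 mm above the base's top (the dial's top is 14 mm higher). Its axis is 72 mm from the bowl's wall.
- dial (a joint): Angle of the speed dial, rad: 0 = white pointer at the red off mark; grows as the dial is turned clockwise seen from above, so turn it anticlockwise to bring it back to 0. Runs from -0.6 to 3.6; 0 is not at a stop. Light friction (0.06 N m); it stays where it is left. It starts 2.2 to 3.4 rad from off.
- dial_pointer (a point): Outer end of the white pointer on top of the dial, 25 mm from the dial's axis.
- off_mark (a point): The off mark: small red bar on the machine base beside the dial, 38 mm from the dial's axis, toward the machine's front (-x).
- paddle: Orange stirring paddle with a grey grip, loose, standing upright on the worktop; about 0.18 kg, 94 mm tall. Hub 41 mm across; two vanes 6 mm thick along +x and -x, out to 59 mm from the axis, up to 37 mm high; shoulder disc 45 mm across with its top 44 mm up, under the grip. Origin: centre of its underside; z up along its axis.
- paddle_grip (a point): Centre of the paddle's grey flat grip: 40 mm along x, 20 mm along y (pinch it across y), 50 mm tall, from 44 to 94 mm above the paddle's underside; this point is 70 mm above it. Axes as the paddle's.
- paddle_bore (a point): Mouth of the bore, centre of the paddle's underside. The bore is cross-shaped, 36 mm deep: four slots along the paddle's +-x and +-y, 9.6 mm wide, reaching 16 mm from the axis, so it fits the spindle every quarter turn. z up along the paddle's axis.
- drive (a point): Upright brass spindle in the middle of the bowl. Point on its axis on top of its flange (39 mm across, 72 mm above the worktop), where the hub's underside rests when meshed. Four splines along +-x and +-y, 7 mm wide, reach 13 mm from the axis, rounded tops 17.5 mm above the flange. Pilot pin 10 mm thick, domed tip 29 mm above the flange. Its angle varies; a stiff gearbox holds it (0.5 N m).
- spindle (a joint): How far the spindle is pressed down, in m: 0 = up, 0.010 = bottom stop. Its spring takes 3 N to start moving and 12 N at the bottom, and lifts the spindle (and the point 'drive') again when released.
- mug: Green and white mug, 86 x 121 x 99 mm, a bystander; origin at the centre of its underside.
- spoon: Steel teaspoon, 132 x 26 x 9 mm, lying on the worktop, a bystander; origin at the centre of its underside.
- salt: Salt shaker with a grey top, 44 x 44 x 90 mm, a bystander; origin at the centre of its underside.
Not all that is in view belongs to the job. There is more than one size of the paddle; the one meant has the size given above.

How it is judged:
On the way, in this order (a step that is already met when the one before it is completed fails the run):
1. the dial's pointer stands at the off mark and the dial is let go (value of joint dial between -0.15 and 0.15 rad and contact force between the fingers and dial below 0.2 N), for 0.2 s.
2. the paddle is lifted clear of the worktop in the gripper (height (world z) of paddle_bore above 0.03 m and contact force between the fingers and paddle above 0.5 N), for 0.2 s.
3. the hub is meshed with the splines, down on the flange (z of paddle_bore in the frame of drive below 0.004 m and horizontal distance between paddle_bore and drive below 0.004 m and angle between paddle_bore's own z axis and vertical below 0.12 rad), for 0.1 s.
At the end, for the whole second after the job is handed in: The dial is within 0.15 rad of off; the hub is meshed, its underside within 4 mm of the spindle's flange, within 4 mm of its axis and upright within 0.12 rad; the spindle is pressed down more than 7 of its 10 mm; the gripper still grips the paddle, which is at rest (all of step 3 and value of joint dial between -0.15 and 0.15 rad and value of joint spindle above 0.007 m and contact force between the fingers and paddle above 1 N and linear speed of paddle below 0.02 m/s); the arm keeps its last pose, push and grip.
It fails at once if a bystander (mug, spoon, salt shaker) is pushed more than 30 mm (distance of any of mug, spoon, salt from where it was at the start of the episode above 0.03 m).
It fails at once if the paddle is knocked over (angle between paddle's own z axis and vertical above 0.8 rad).
It also fails if it takes over 72 s, if anything falls off the work surface, if the arm or the gripper's body presses on something with over 40 N, if the wrist force passes 120 N, or if a joint passes its speed limit or range.

## Working session

There is one attempt and no reset: what is moved stays moved. The work goes in short steps, Python scripts to look and compute and a tool call to move; the robot and the scene stay as the last step left them, time stands still between calls to the robot, and variables do not carry over. Pictures are saved under pics/ and viewed, at most 10 in all, crops included, and the job is handed in when it is done.

Besides the shell and the picture viewer there is one more tool, called after "Emit:" as name([rows], argument=value, ...), one row to a line, values as JSON. jog_arm: Moves the arm, as the interface text tells. Shifts and turns lie within -1 to 1; 1 stands for 0.02 m of shift or 45 degrees of turn. Its arguments: {"type":"object","properties":{"plan":{"type":"array"},"grip_force":{"type":"number"}},"required":["plan"]}

```bash
ls; mkdir -p pics
cat > h.py <<'E'
import numpy as np, cv2
from station import ctrl
from scipy.spatial.transform import Rotation as R
def cam(n,obs=None):
    i=ctrl.camera_info(n);K=np.array(i["camera_matrix"])
    if n=="wrist":
        o=obs or ctrl.get_obs();T=np.eye(4);T[:3,:3]=R.from_rotvec(o["tool_rot"]).as_matrix();T[:3,3]=o["tool_pos"]
        M=T@np.array(i["T_tool_cam"]);return K,M[:3,:3],M[:3,3]
    Rm=R.from_rotvec(np.ravel(i["rvec"])).as_matrix();return K,Rm.T,-Rm.T@np.ravel(i["tvec"])
def ray(c,uv,z):
    K,Rw,o=c;d=Rw@np.linalg.inv(K)@np.array([uv[0],uv[1],1.]);return o+d*(z-o[2])/d[2]
def cloud(c,D):
    K,Rw,o=c;v,u=np.mgrid[:D.shape[0],:D.shape[1]]
    return (np.stack([(u-K[0,2])/K[0,0]*D,(v-K[1,2])/K[1,1]*D,D],-1))@Rw.T+o
def save(n,im): cv2.imwrite("pics/"+n+".png",cv2.cvtColor(im,cv2.COLOR_RGB2BGR))
E
python3 - <<'E'
from h import *
for n in ("top","scene"):
    im,D=ctrl.get_image(n);save(n,im);np.savez(n,im=im,D=D)
    c=cam(n);print(n,c[0][0,0],c[2])
print(ctrl.get_obs())
E
```

```text
pics
top 494.73610313867357 [-0.07266193 -0.07234677  1.90408839]
scene 375.67792579111796 [-0.14128684 -1.08446828  0.68477714]
{'t': 0.1, 'q': array([ 1.17500398e+00,  5.33101407e-02,  1.61413653e+00,  1.49096813e-05,
        1.47604326e+00, -1.19023418e-01]), 'dq': array([-7.71357902e-04, -8.60262324e-05, -4.46703957e-03,  1.07336209e-03,
        1.03945114e-03, -1.19969304e-03]), 'effort': array([ 2.02594815e-04, -3.94893980e+01, -3.71365106e+01, -4.33298214e-05,
        3.87726977e-03, -1.36389843e-06]), 'tool_pos': array([0.17054605, 0.60062864, 0.19758612]), 'tool_rot': array([-4.33294787e-01, -3.11106526e+00,  2.87565772e-03]), 'contact_force': array([-0.17502551,  0.14411699,  0.34812524]), 'wrist_torque': array([-0.0011736 , -0.0118965 , -0.03763383]), 'grip_force': 0.0, 'opening': 0.08554548594208715}
```

View pics/top.png

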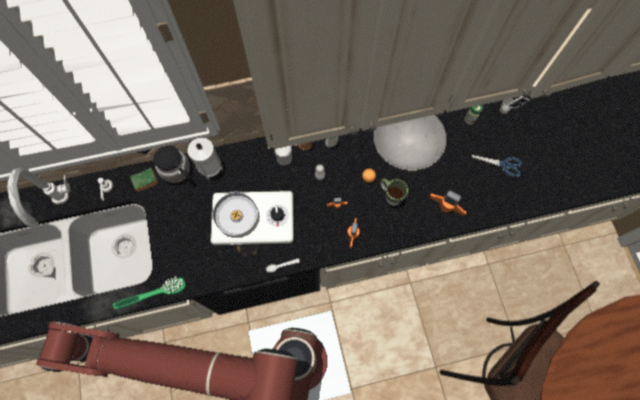

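View pics/scene.png

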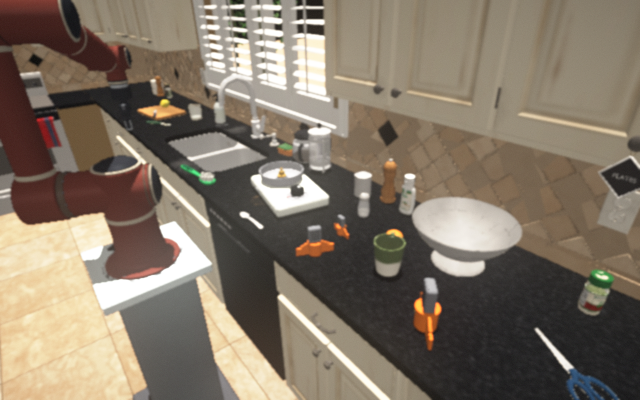

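The top view shows three candidate paddles at (338,203), (353,232) and (449,202), plus an orange fruit at (369,175). The dial is at (277,216), the bowl at (236,215), the spoon at (283,265), the mug at (395,193), and salt candidates are at (320,172) and (284,155). I'll size the paddles next.

Run:
```python
from h import *
for n in ("top","scene"):
    z=np.load(n+".npz");im,D=z["im"],z["D"];c=cam(n);P=cloud(c,D)
    h=cv2.cvtColor(im,cv2.COLOR_RGB2HSV);m=((h[...,0]>4)&(h[...,0]<15)&(h[...,1]>170)&(h[...,2]>110)).astype(np.uint8)
    m&=((P[...,2]>0.005)&(P[...,2]<.13)).astype(np.uint8)
    k,l,s,ce=cv2.connectedComponentsWithStats(m)
    for i in range(1,k):
        if s[i,4]<15: continue
        p=P[l==i]
        r=cv2.minAreaRect((p[:,:2]*1000).astype(np.float32))
        print(n,ce[i].round(),s[i,4],"med",np.median(p,0).round(3),"zmax",np.percentile(p[:,2],98).round(3),"rect",np.round(r[0]),np.round(r[1]),round(r[2]))
    # tall grip: max height near
z=np.load("top.npz");P=cloud(cam("top"),z["D"])
for u,v in((338,203),(353,232),(449,202)):
    w=P[v-16:v+17,u-20:u+21].reshape(-1,3);w=w[w[:,2]>.045];print((u,v),len(w),w.max(0).round(3) if len(w) else '',np.median(w,0).round(3) if len(w) else '')
im=z["im"];a=cv2.resize(im[175:275,200:380],None,fx=4.4,fy=4.4,interpolation=2);save("crop1",a)
# white machine
m=(P[...,2]>.04)&(P[...,2]<.06)&(im.min(-1)>150);p=P[180:260,200:310][m[180:260,200:310]]
r=cv2.minAreaRect((p[:,:2]*1000).astype(np.float32));print("machine",r,p[:,2].mean())
```

```text
top [443. 202.] 90 med [ 0.453 -0.691  0.048] zmax 0.068 rect [ 455. -688.] [108.  33.] 42
top [335. 205.] 28 med [ 0.547 -0.275  0.024] zmax 0.037 rect [ 551. -270.] [48. 12.] 69
top [460. 209.] 36 med [ 0.412 -0.752  0.039] zmax 0.057 rect [ 410. -753.] [42. 11.] 39
top [352. 238.] 39 med [ 0.404 -0.302  0.029] zmax 0.051 rect [ 394. -308.] [41. 54.] 75
scene [341. 230.] 77 med [ 0.548 -0.298  0.019] zmax 0.032 rect [ 549. -291.] [20. 71.] 3
scene [314. 248.] 338 med [ 0.409 -0.329  0.022] zmax 0.044 rect [ 417. -327.] [ 28. 114.] 66
scene [425. 322.] 445 med [ 0.422 -0.733  0.032] zmax 0.066 rect [ 441. -720.] [136.  51.] 66
(338, 203) 41 [ 0.565 -0.072  1.904] [ 0.552 -0.279  0.067]
(353, 232) 105 [ 0.443 -0.072  1.904] [ 0.415 -0.311  0.091]
(449, 202) 262 [ 0.487 -0.072  1.904] [ 0.442 -0.707  0.092]
machine ((572.21044921875, 58.9051513671875), (317.9133605957031, 209.9099884033203), 77.89099884033203) 0.05216014226374588
```

View pics/crop1.png

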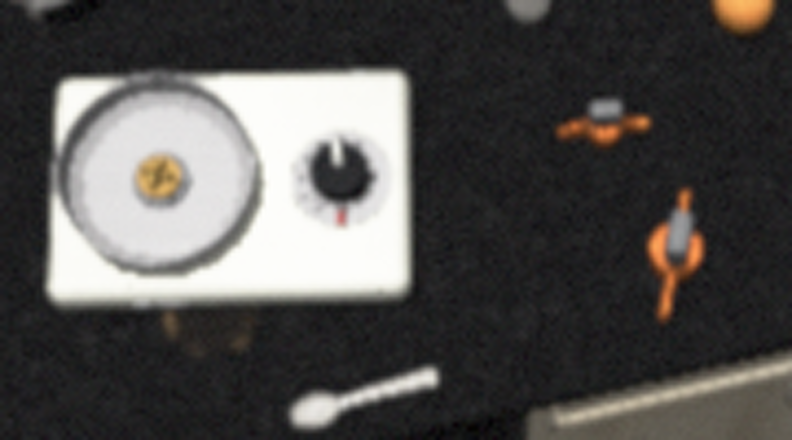

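The medium paddle at (353,232) is the match: grip top about 92 mm, vane span about 114 mm, shoulder about 44 mm. The one at (338,203) is 67 mm tall and too small. The one at (449,202) spans about 136 mm and its shoulder is at 66 mm, so it's too big. In the crop, the dial's white pointer faces away from the red mark, roughly 3 rad from off. Next I'll move over the dial.

Emit:
jog_arm([
  [-1, -0.95, -0.2, 0, 0, 0, 1],
  [-1, -0.95, -0.2, 0, 0, 0, 1],
  [-1, -0.95, -0.2, 0, 0, 0, 1],
  [-1, -0.95, -0.2, 0, 0, 0, 1],
  [-1, -0.95, -0.2, 0, 0, 0, 1],
  [-1, -0.95, -0.2, 0, 0, 0, 1],
  [-1, -0.95, -0.2, 0, 0, 0, 1],
  [-1, -0.95, -0.2, 0, 0, 0, 1],
])

```text
t: 0.9
tool_pos: [0.2833, 0.41, 0.2303]
tool_rot: [-0.433, -3.111, 0.001]
contact_force: [0.3, -0.4, 0.1]
opening: 0.0854
grip_force: 0.0
```

Emit:
jog_arm([
  [-1, -0.95, -0.2, 0, 0, 0, 1],
  [-1, -0.95, -0.2, 0, 0, 0, 1],
  [-1, -0.95, -0.2, 0, 0, 0, 1],
  [-1, -0.95, -0.2, 0, 0, 0, 1],
  [-1, -0.95, -0.2, 0, 0, 0, 1],
  [-1, -0.95, -0.2, 0, 0, 0, 1],
  [-1, -0.95, -0.2, 0, 0, 0, 1],
  [-1, -0.95, -0.2, 0, 0, 0, 1],
])

```text
t: 1.7
tool_pos: [0.3957, 0.2202, 0.2624]
tool_rot: [-0.433, -3.111, 0.0]
contact_force: [-0.6, 0.2, 0.3]
opening: 0.0849
grip_force: 0.0
```

Emit:
jog_arm([
  [-1, -0.95, -0.2, 0, 0, 0, 1],
  [-1, -0.95, -0.2, 0, 0, 0, 1],
  [-1, -0.95, -0.2, 0, 0, 0, 1],
  [-1, -0.95, -0.2, 0, 0, 0, 1],
  [-1, -0.95, -0.2, 0, 0, 0, 1],
  [-1, -0.95, -0.2, 0, 0, 0, 1],
  [-1, -0.95, -0.2, 0, 0, 0, 1],
  [0, 0, 0, 0, 0, 0, 1],
])

```text
t: 2.5
tool_pos: [0.4948, 0.0529, 0.2905]
tool_rot: [-0.439, -3.111, 0.001]
contact_force: [-1.0, 0.0, -0.0]
opening: 0.0855
grip_force: 0.0
```

Run:
```python
from h import *
o=ctrl.get_obs();im,D=ctrl.get_image("wrist");save("w1",im);np.savez("w1",im=im,D=D,p=o["tool_pos"],r=o["tool_rot"])
print(o["t"],o["tool_pos"],o["q"].round(2))
print(ctrl.camera_info("wrist"))
```

```text
2.5 [0.49477776 0.05289236 0.2904909 ] [-0.04 -0.29  1.78 -0.    1.66 -1.33]
{'camera_matrix': array([[287.04791586,   0.        , 322.33300909],
       [  0.        , 287.04791586, 200.94877582],
       [  0.        ,   0.        ,   1.        ]]), 'T_tool_cam': array([[-2.50124955e-04, -9.65975719e-01, -2.58632651e-01,
         6.59910719e-02],
       [ 9.99999353e-01, -5.28665260e-04,  1.00742505e-03,
         1.60087541e-04],
       [-1.10987824e-03, -2.58632232e-01,  9.65975226e-01,
        -1.74368835e-01],
       [ 0.00000000e+00,  0.00000000e+00,  0.00000000e+00,
         1.00000000e+00]])}
```

View pics/w1.png

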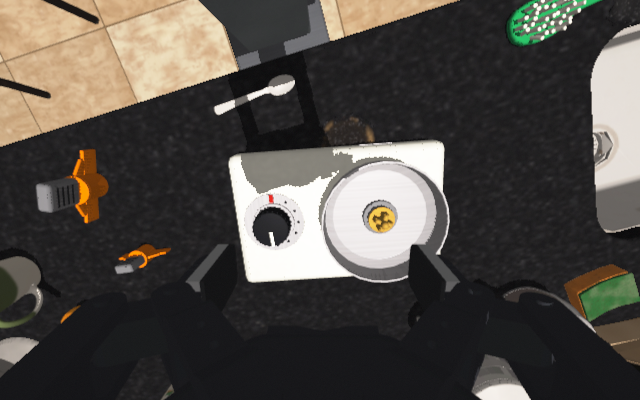

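The wrist view shows the dial at (271,227) with its pointer toward (272,243), the red off mark at (271,198), the spindle at (380,217) and the paddle at (85,188). I'll measure these by casting rays.

Run:
```python
from h import *
z=np.load("w1.npz");im,D=z["im"],z["D"];o=dict(tool_pos=z["p"],tool_rot=z["r"]);c=cam("wrist",o);P=cloud(c,D)
h=cv2.cvtColor(im,cv2.COLOR_RGB2HSV).astype(int)
V,U=np.mgrid[:400,:640]
def cen(m): return U[m].mean(),V[m].mean(),m.sum()
box=lambda u0,u1,v0,v1:(U>=u0)&(U<u1)&(V>=v0)&(V<v1)
d=box(235,310,190,260)
red=d&(im[...,0]>150)&(im[...,1]<90); r=cen(red); off=ray(c,r,.05); print("off",r,off)
dial=d&(P[...,2]>.07); q=cen(dial); print("dial px",q,"depth xy",np.median(P[dial],0), "z98",np.percentile(P[dial][:,2],98))
cnt=(dial).astype(np.uint8);cs,_=cv2.findContours(cnt,0,2);k=max(cs,key=cv2.contourArea);(u,v),rad=cv2.minEnclosingCircle(k);print("circ",u,v,rad,ray(c,(u,v),.083), "rad m",rad/287*(c[2][2]-.083))
dc=ray(c,(u,v),.082)
pt=box(255,290,228,250)&(im.min(-1)>170)&(((U-u)**2+(V-v)**2)<(rad*.97)**2); w=cen(pt);pp=ray(c,w,.083);print("ptr",w,pp)
for a,b in(("off",off),("ptr",pp)):
    e=b-dc;print(a,np.hypot(*e[:2]),np.degrees(np.arctan2(e[1],e[0])))
# brass
b=box(350,410,190,245)&(h[...,0]>12)&(h[...,0]<35)&(h[...,1]>110)
print("brass",cen(b),np.percentile(P[b][:,2],[2,50,98]),ray(c,cen(b),.089), np.median(P[b],0))
# bowl rim
rim=box(310,460,140,290)&(P[...,2]>.088)&(P[...,2]<.103)
cs,_=cv2.findContours(rim.astype(np.uint8),0,2);k=max(cs,key=cv2.contourArea);kp=np.array([ray(c,p[0],.095)[:2] for p in k]);print("rim",cv2.minEnclosingCircle((kp*1000).astype(np.float32)))
# paddle
og=box(30,115,140,235)&(h[...,0]>4)&(h[...,0]<20)&(h[...,1]>150)
g=box(30,115,140,235)&(P[...,2]>.085)&(P[...,2]<.105)
r=cv2.minAreaRect((P[g][:,:2]*1000).astype(np.float32));print("grip",g.sum(),np.percentile(P[g][:,2],[50,98]),np.mean(P[g],0),r)
vn=og&(P[...,2]<.042)&(P[...,2]>.028);print("vanes",vn.sum(),cv2.minAreaRect((P[vn][:,:2]*1000).astype(np.float32)))
save("spin",cv2.resize(im[190:245,350:410],None,fx=8,fy=8,interpolation=2))
```

```text
off (np.float64(270.44), np.float64(198.08), np.int64(25)) [ 0.51246552 -0.03236009  0.05      ]
dial px (np.float64(270.41074681238615), np.float64(227.5655737704918), np.int64(1098)) depth xy [ 0.54637184 -0.03707383  0.08168569] z98 0.33617921159948533
circ 270.8481140136719 227.57594299316406 19.156679153442383 [ 0.54694409 -0.03739537  0.083     ] rad m 0.02548889038007233
ptr (np.float64(270.87931034482756), np.float64(239.29310344827587), np.int64(58)) [ 0.56379587 -0.04306561  0.083     ]
off 0.03518552696610428 171.3031299392868
ptr 0.017403520396597896 -18.025060970467077
brass (np.float64(381.14953271028037), np.float64(219.0355140186916), np.int64(535)) [0.06830783 0.07194473 0.09914694] [0.57543376 0.11445549 0.089     ] [0.57824609 0.11532881 0.07194473]
rim ((581.7877197265625, 116.78527069091797), 87.62135314941406)
grip 499 [0.09143602 0.09362324] [ 0.41921569 -0.31146956  0.09079035] ((419.1768493652344, -313.84521484375), (20.557819366455078, 39.28581237792969), 65.27384185791016)
vanes 437 ((421.99249267578125, -306.8134765625), (28.692630767822266, 89.35562133789062), 70.7432861328125)
```

View pics/spin.png

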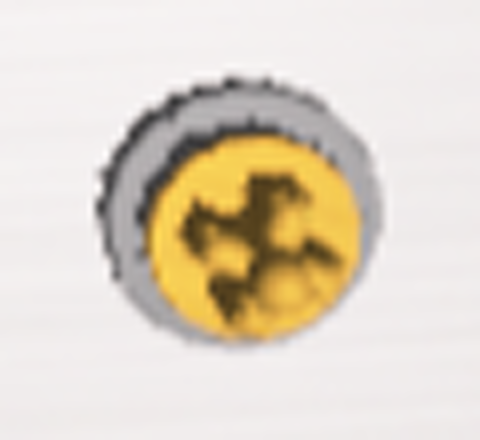

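Emit:
jog_arm([
  [-0.94, -0.9, 0, 0, 0, 0, 1],
  [-0.94, -0.9, 0, 0, 0, 0, 1],
  [-0.94, -0.9, 0, 0, 0, 0, 1],
  [-0.94, -0.9, 0, 0, 0, 0, 1],
  [0, 0, 0.65, 0, 0, 0.19, 1],
  [0, 0, 0.65, 0, 0, 0.19, 1],
  [0, 0, 0.65, 0, 0, 0.19, 1],
  [0, 0, 0.65, 0, 0, 0.19, 1],
])

```text
t: 3.35
tool_pos: [0.5459, -0.0335, 0.2376]
tool_rot: [-1.336, -2.842, -0.0]
contact_force: [0.8, 0.4, -1.0]
opening: 0.0852
grip_force: 0.0
```

Emit:
jog_arm([
  [0, 0, 0.65, 0, 0, 0.19, 1],
  [0, 0, 0.65, 0, 0, 0.19, 1],
  [0, 0, 0.65, 0, 0, 0.19, 1],
  [0, 0, 0.65, 0, 0, 0.19, 1],
  [0, 0, 0.65, 0, 0, 0.19, 1],
  [0, 0, 0.65, 0, 0, 0.19, 1],
  [0, 0, 0.65, 0, 0, 0.19, 1],
  [0, 0, 0.65, 0, 0, 0.19, 1],
])

```text
t: 4.15
tool_pos: [0.5458, -0.0333, 0.1337]
tool_rot: [-2.702, -1.6, 0.001]
contact_force: [0.2, -0.1, -0.0]
opening: 0.0856
grip_force: 0.0
```

Emit:
jog_arm([
  [0, 0, 0.5, 0, 0, 0.19, 1],
  [0, 0, 0.2, 0, 0, 0.19, 1],
  [0, 0, 0, 0, 0, 0, 1],
  [0, 0, 0, 0, 0, 0, 1],
])

```text
t: 4.55
tool_pos: [0.5462, -0.0339, 0.1206]
tool_rot: [-2.906, -1.194, 0.0]
contact_force: [0.1, -0.7, 0.3]
opening: 0.0854
grip_force: 0.0
```

Run:
```python
from h import *
o=ctrl.get_obs();im,D=ctrl.get_image("wrist");save("w2",im);np.savez("w2",im=im,D=D,p=o["tool_pos"],r=o["tool_rot"])
c=cam("wrist",o);P=cloud(c,D)
print(o["tool_pos"],o["tool_rot"],o["q"].round(2))
n=np.hypot(P[...,0]-.547,P[...,1]+.037)<.04
m=n&(P[...,2]>.076)&(P[...,2]<.09)&(D>0)
cs,_=cv2.findContours(m.astype(np.uint8),0,2);k=max(cs,key=cv2.contourArea);(u,v),rad=cv2.minEnclosingCircle(k)
print(u,v,rad,ray(c,(u,v),.083),[cv2.minEnclosingCircle((P[m][:,:2]*1000).astype(np.float32))],np.median(P[m],0))
```

```text
[ 0.54620433 -0.03387639  0.12061165] [-2.90553936e+00 -1.19366885e+00  3.73334085e-04] [-0.2  -0.07  1.87  0.    1.34  0.59]
332.5 211.0 34.07721710205078 [ 0.55157608 -0.03848649  0.083     ] [((550.3456420898438, -40.07111740112305), 27.246315002441406)] [ 0.55163859 -0.03857804  0.08191519]
```

View pics/w2.png

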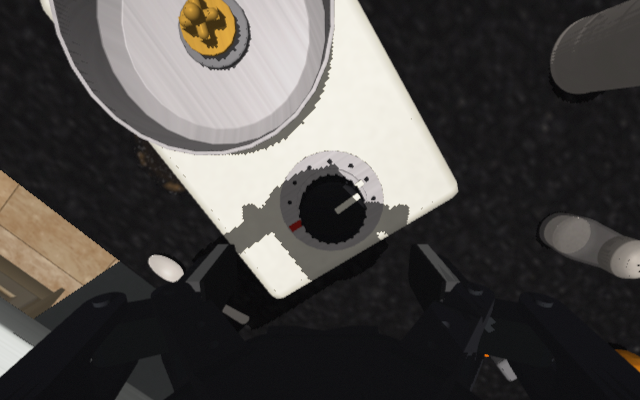

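The second wrist view has the dial at (332,210), its pointer at about (350,203), the red mark at (296,226), and nothing between the fingers and the dial. I'll cross-check the dial centre from the top camera and get the angle.

Run:
```python
from h import *
z=np.load("top.npz");im,D=z["im"],z["D"];c=cam("top");P=cloud(c,D)
V,U=np.mgrid[:400,:640]
m=(U>262)&(U<296)&(V>200)&(V<232)&(im.max(-1)<110)
cs,_=cv2.findContours(m.astype(np.uint8),0,2);k=max(cs,key=cv2.contourArea);(u,v),r=cv2.minEnclosingCircle(k);print("top dial",u,v,r,ray(c,(u,v),.075))
z=np.load("w2.npz");im,D=z["im"],z["D"];c=cam("wrist",dict(tool_pos=z["p"],tool_rot=z["r"]))
red=(U>280)&(U<310)&(V>210)&(V<240)&(im[...,0]>100)&(im[...,1]<60)
w=(np.hypot(U-332.5,V-211)<33)&(im.min(-1)>95)&(V>190)
dc=ray(c,(332.5,211),.083)
for n,mm,zz in(("off",red,.05),("ptr",w,.083)):
    p=ray(c,(U[mm].mean(),V[mm].mean()),zz);e=p-dc;print(n,mm.sum(),p,np.hypot(*e[:2]),np.degrees(np.arctan2(e[1],e[0])))
```

```text
top dial 277.5 213.5 7.106435298919678 [ 0.55080479 -0.04265626  0.075     ]
off 0 [nan nan nan] nan nan
ptr 104 [ 0.56625155 -0.04214628  0.083     ] 0.015124927754652868 -14.002881145010491<stdin>:11: RuntimeWarning: Mean of empty slice.
  ret = ret.dtype.type(ret / rcount)
```

Emit:
jog_arm([
  [0, 0.33, 0, 0, 0, 0, 1],
  [0, 0, 0.8, 0, 0, 0, 1],
  [0, 0, 0.8, 0, 0, 0, 1],
  [0, 0, 0.8, 0, 0, 0, 1],
  [0, 0, 0.8, 0, 0, 0, 1],
  [0, 0, 0, 0, 0, 0, 0.1],
  [0, 0, 0, 0, 0, 0, 0.1],
  [0, 0, 0, 0, 0, 0, 0.1],
], grip_force=20)

```text
t: 5.4
tool_pos: [0.5518, -0.0395, 0.0574]
tool_rot: [2.908, 1.188, 0.002]
contact_force: [-0.0, 0.6, 0.5]
opening: 0.0471
grip_force: 0.0
```

Emit:
jog_arm([
  [0, 0, 0, 0, 0, 0, -0.2],
  [0, 0, 0, 0, 0, 0, -0.2],
  [0, 0, 0, 0, 0, 0, -0.2],
])

```text
t: 5.7
tool_pos: [0.5516, -0.0395, 0.0573]
tool_rot: [2.908, 1.188, 0.001]
contact_force: [0.4, -0.9, -0.9]
opening: 0.0342
grip_force: 0.0
```

Run:
```python
from h import *
o=ctrl.get_obs();print(o["opening"],o["grip_force"],o["contact_force"])
im,D=ctrl.get_image("wrist");save("w3",im)
```

```text
0.03417825487745457 0.0 [ 0.41352699 -0.87413788 -0.88300549]
```

View pics/w3.png

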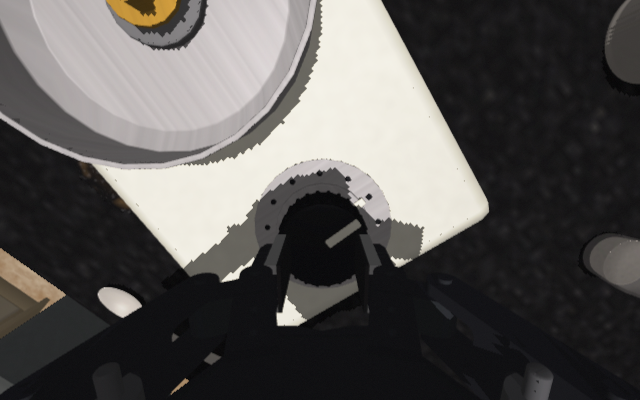

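The fingers appear at columns 265–385 with the dial between them at about (325,238), but the opening followed the command with no force. I'll check the finger geometry in depth.

Run:
```python
from h import *
o=ctrl.get_obs();im,D=ctrl.get_image("wrist");print(o["opening"],o["grip_force"])
T=np.array(ctrl.camera_info("wrist")["T_tool_cam"]);K=cam("wrist",o)[0]
Q=cloud((K,T[:3,:3],T[:3,3]),D)
W=cloud(cam("wrist",o),D)
for v in range(190,300,8):
    print(v,[tuple((Q[v,u]*1000).astype(int)) for u in range(260,400,12)])
a=im[170:310,230:410].astype(float);a=np.clip(a*3,0,255).astype(np.uint8);save("w3b",cv2.resize(a,None,fx=4,fy=4,interpolation=0))
```

```text
0.03389334726020152 0.0
190 [(np.int64(24), np.int64(-41), np.int64(7)), (np.int64(23), np.int64(-33), np.int64(7)), (np.int64(24), np.int64(-25), np.int64(6)), (np.int64(24), np.int64(-17), np.int64(6)), (np.int64(25), np.int64(-9), np.int64(2)), (np.int64(25), np.int64(-2), np.int64(2)), (np.int64(25), np.int64(5), np.int64(2)), (np.int64(24), np.int64(13), np.int64(3)), (np.int64(24), np.int64(21), np.int64(6)), (np.int64(24), np.int64(28), np.int64(6)), (np.int64(24), np.int64(36), np.int64(6)), (np.int64(23), np.int64(44), np.int64(8))]
198 [(np.int64(18), np.int64(-41), np.int64(7)), (np.int64(18), np.int64(-33), np.int64(7)), (np.int64(18), np.int64(-25), np.int64(6)), (np.int64(19), np.int64(-17), np.int64(2)), (np.int64(23), np.int64(-9), np.int64(-9)), (np.int64(24), np.int64(-2), np.int64(-14)), (np.int64(24), np.int64(4), np.int64(-14)), (np.int64(20), np.int64(12), np.int64(-1)), (np.int64(19), np.int64(20), np.int64(2)), (np.int64(19), np.int64(28), np.int64(5)), (np.int64(18), np.int64(36), np.int64(6)), (np.int64(18), np.int64(45), np.int64(8))]
206 [(np.int64(13), np
[... 5766 characters left out ...]
(23), np.int64(10)), (np.int64(2), np.int64(17), np.int64(-71)), (np.int64(12), np.int64(18), np.int64(-88)), (np.int64(12), np.int64(23), np.int64(-87))]
294 [(np.int64(17), np.int64(-18), np.int64(-99)), (np.int64(16), np.int64(-15), np.int64(-98)), (np.int64(-6), np.int64(-17), np.int64(-62)), (np.int64(-53), np.int64(-19), np.int64(8)), (np.int64(-52), np.int64(-11), np.int64(7)), (np.int64(-52), np.int64(-2), np.int64(8)), (np.int64(-53), np.int64(6), np.int64(8)), (np.int64(-54), np.int64(15), np.int64(10)), (np.int64(-86), np.int64(30), np.int64(59)), (np.int64(-1), np.int64(17), np.int64(-71)), (np.int64(17), np.int64(16), np.int64(-101)), (np.int64(16), np.int64(19), np.int64(-99))]
```

View pics/w3b.png

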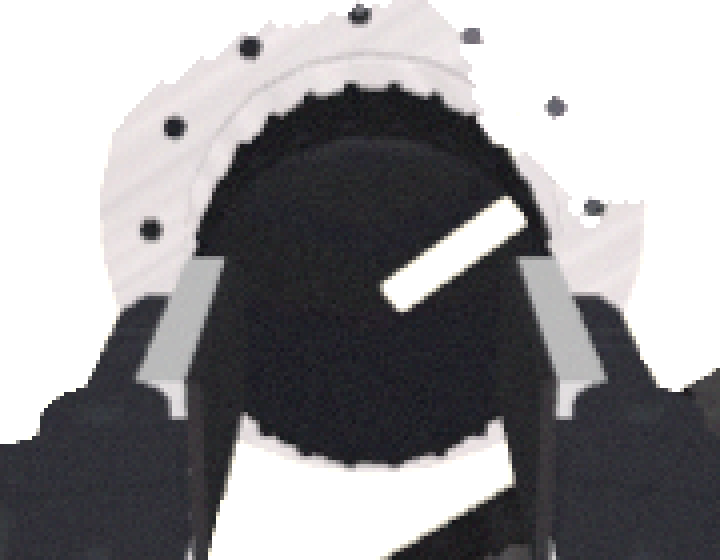

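The depth says the fingertips end about 40 mm behind the nominal TCP (pad ends at tool z ≈ -41 mm). They are still about 15 mm above the dial's top and closed on nothing. I'll open and go down carefully while watching the force.

Emit:
jog_arm([
  [-0.0, 0, 0, 0, 0, 0, 0.7],
  [0, 0, 0, 0, 0, 0, 0.7],
  [0, 0, 0, 0, 0, 0, 0.7],
  [0, 0, 0.4, 0, 0, 0, 0.7],
  [0, 0, 0.3, 0, 0, 0, 0.7],
  [0, 0, 0.3, 0, 0, 0, 0.7],
  [0, 0, 0, 0, 0, 0, 0.7],
])

```text
t: 6.5
tool_pos: [0.5499, -0.0392, 0.035]
tool_rot: [-2.907, -1.187, 0.004]
contact_force: [0.1, 0.2, 0.1]
opening: 0.0729
grip_force: 0.0
```

```bash
cat > tip.py <<'E'
from h import *
o=ctrl.get_obs();im,D=ctrl.get_image("wrist")
T=np.array(ctrl.camera_info("wrist")["T_tool_cam"]);K=cam("wrist",o)[0]
Q=cloud((K,T[:3,:3],T[:3,3]),D)*1000
hw=o["opening"]*500
m=(np.abs(np.abs(Q[...,1])-hw-5)<5)&(np.abs(Q[...,0]-11)<3)&(Q[...,2]>-75)
print("open",o["opening"],"F",o["contact_force"].round(1),"pos",o["tool_pos"].round(4))
for s in(-1,1):
    k=m&(np.sign(Q[...,1])==s)&(Q[...,2]<-12);print(s,k.sum(),np.percentile(Q[k][:,2],[50,90,98,100]).round() if k.any() else "")
E
python3 tip.py
```

```text
open 0.07286509049134528 F [0.1 0.2 0.1] pos [ 0.5499 -0.0392  0.035 ]
-1 799 [-58. -15. -14. -13.]
1 592 [-57. -15. -14. -13.]
```

Emit:
jog_arm([
  [0, 0, 0.25, 0, 0, 0, 0.7],
  [0, 0, 0.25, 0, 0, 0, 0.7],
  [0, 0, 0.2, 0, 0, 0, 0.7],
  [0, 0, 0.2, 0, 0, 0, 0.7],
  [0, 0, 0, 0, 0, 0, 0.1],
  [0, 0, 0, 0, 0, 0, 0.1],
  [0, 0, 0, 0, 0, 0, 0.1],
], grip_force=20)

```text
t: 7.25
tool_pos: [0.5513, -0.0399, 0.0186]
tool_rot: [2.907, 1.188, 0.0]
contact_force: [0.5, -1.1, -3.6]
opening: 0.0513
grip_force: 24.6
```

Emit:
jog_arm([
  [0, 0, 0, 0, 0, 0, 0],
  [0, 0, 0, 0, 0, 0, 0],
  [0, 0, 0, 0, 0, 0, 0],
])

```text
t: 7.55
tool_pos: [0.5513, -0.0398, 0.0186]
tool_rot: [2.907, 1.188, 0.0]
contact_force: [3.3, -4.1, -4.9]
opening: 0.0513
grip_force: 24.6
```

Emit:
jog_arm([
  [0, 0, 0, 0, 0, -0.19, 0],
  [0, 0, 0, 0, 0, -0.19, 0],
  [0, 0, 0, 0, 0, -0.19, 0],
  [0, 0, 0, 0, 0, -0.19, 0],
  [0, 0, 0, 0, 0, -0.19, 0],
  [0, 0, 0, 0, 0, -0.19, 0],
  [0, 0, 0, 0, 0, -0.19, 0],
  [0, 0, 0, 0, 0, -0.19, 0],
])

```text
t: 8.35
tool_pos: [0.55, -0.0395, 0.0186]
tool_rot: [-1.729, -2.621, 0.003]
contact_force: [-2.6, -3.2, -0.5]
opening: 0.0513
grip_force: 24.8
```

Emit:
jog_arm([
  [0, 0, 0, 0, 0, -0.19, 0],
  [0, 0, 0, 0, 0, -0.19, 0],
  [0, 0, 0, 0, 0, -0.19, 0],
  [0, 0, 0, 0, 0, -0.19, 0],
  [0, 0, 0, 0, 0, -0.19, 0],
  [0, 0, 0, 0, 0, -0.19, 0],
  [0, 0, 0, 0, 0, -0.19, 0],
  [0, 0, 0, 0, 0, -0.19, 0],
])

```text
t: 9.15
tool_pos: [0.5492, -0.0406, 0.0186]
tool_rot: [0.044, -3.136, 0.003]
contact_force: [-5.7, -7.3, 1.3]
opening: 0.0513
grip_force: 24.9
```

Emit:
jog_arm([
  [0, 0, 0, 0, 0, -0.19, 0],
  [0, 0, 0, 0, 0, -0.19, 0],
  [0, 0, 0, 0, 0, -0.19, 0],
  [0, 0, 0, 0, 0, -0.19, 0],
  [0, 0, 0, 0, 0, -0.19, 0],
  [0, 0, 0, 0, 0, -0.1, 0],
  [0, 0, 0, 0, 0, 0, 0],
])

```text
t: 9.85
tool_pos: [0.5496, -0.0415, 0.0186]
tool_rot: [1.29, -2.859, 0.003]
contact_force: [-4.1, -9.6, -0.6]
opening: 0.0514
grip_force: 24.8
```

```bash
cat > dial.py <<'E'
from h import *
import sys
o=ctrl.get_obs();im,D=ctrl.get_image("wrist");c=cam("wrist",o);save(sys.argv[1],im);np.savez(sys.argv[1],im=im,D=D,p=o["tool_pos"],r=o["tool_rot"])
g=im.astype(float);V,U=np.mgrid[:400,:640]
rv=o["tool_rot"];print("yaw",np.degrees(2*np.arctan2(rv[1],rv[0]))%360,o["tool_pos"].round(4),o["q"].round(2),"open",o["opening"])
P=cloud(c,D);near=np.hypot(P[...,0]-.5505,P[...,1]+.039)<.055
red=near&(g[...,0]>60)&(g[...,0]>2.5*g[...,1]);top=near&(np.abs(P[...,2]-.082)<.006)&(np.hypot(P[...,0]-.5505,P[...,1]+.039)<.025)
w=top&(im.min(-1)>90)
print("red",red.sum(),"w",w.sum())
A=[]
for n,m,z in(("off",red,.05),("ptr",w,.083)):
    pts=np.array([ray(c,q,z)[:2] for q in zip(U[m],V[m])]);
    if len(pts)==0: continue
    A.append(pts.mean(0));mu,e=cv2.PCACompute(pts.astype(np.float32),None);d=e[0]*np.sign(e[0]@(pts.mean(0)-[.5505,-.039]));r=pts.mean(0)-[.5505,-.039]
    print(n,pts.mean(0).round(4),"axis ang",np.degrees(np.arctan2(d[1],d[0])).round(1),"pos ang",np.degrees(np.arctan2(r[1],r[0])).round(1),"r",np.hypot(*r).round(4))
E
python3 dial.py w4
```

```text
yaw 228.58631373174478 [ 0.5496 -0.0415  0.0186] [-0.21  0.06  1.92 -0.01  1.16 -2.62] open 0.051440662437440984
red 228 w 473
off [ 0.5126 -0.0315] axis ang 169.3 pos ang 168.8 r 0.0387
ptr [ 0.5363 -0.0391] axis ang -179.1 pos ang -179.8 r 0.0142
```

Run:
```python
from h import *
im=np.load("w4.npz")["im"];a=np.clip(im[160:310,230:410].astype(float)*1.5,0,255).astype(np.uint8);save("w4c",cv2.resize(a,None,fx=4,fy=4,interpolation=2))
```

```text
(no output)
```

View pics/w4c.png

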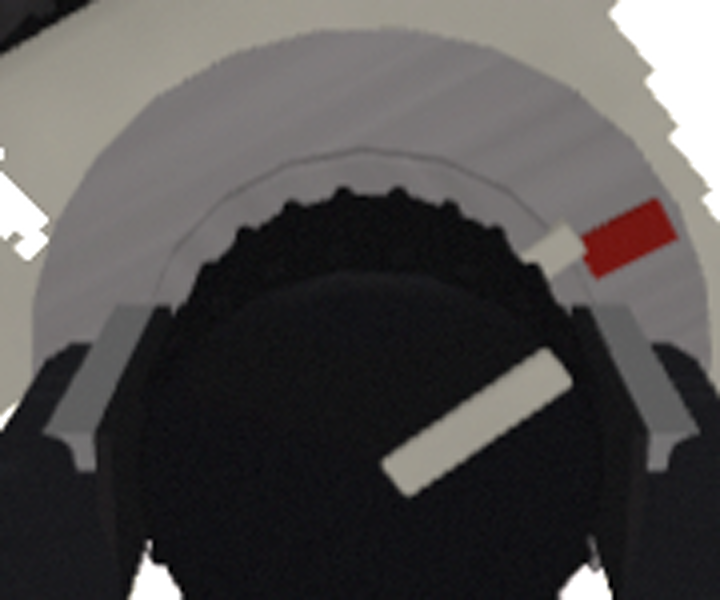

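The crop shows the red bar at about 27° in the image (at (630,238)) and the pointer at about 35° (at (478,422)). That puts the dial about 11° past off, so I'll turn it back clockwise before letting go.

Emit:
jog_arm([
  [0, 0, 0, 0, 0, 0.13, 0],
  [0, 0, 0, 0, 0, 0.12, 0],
  [0, 0, 0, 0, 0, 0, 0],
  [0, 0, 0, 0, 0, 0, 0.7],
  [0, 0, 0, 0, 0, 0, 0.7],
  [0, 0, 0, 0, 0, 0, 0.7],
  [0, 0, -0.5, 0, 0, 0, 0.7],
  [0, 0, -1, 0, 0, 0, 0.7],
])

```text
t: 10.7
tool_pos: [0.5497, -0.0387, 0.0478]
tool_rot: [1.003, -2.974, -0.004]
contact_force: [0.5, -0.1, 0.4]
opening: 0.0721
grip_force: 0.0
```

Emit:
jog_arm([
  [0, 0, -1, 0, 0, 0, 0.7],
  [0, 0, -1, 0, 0, 0, 0.7],
  [0, 0, -1, 0, 0, 0, 0.7],
  [0, 0, -1, 0, 0, 0, 0.7],
  [0, 0, -1, 0, 0, 0, 0.7],
  [0, 0, 0, 0, 0, 0, 1],
])

```text
t: 11.3
tool_pos: [0.5536, -0.0396, 0.1533]
tool_rot: [-1.002, 2.971, -0.006]
contact_force: [0.7, -0.3, -0.1]
opening: 0.0842
grip_force: 0.0
```

```bash
python3 dial.py w5
```

```text
yaw 217.263281023848 [ 0.5536 -0.0396  0.1533] [-0.21 -0.09  1.83  0.    1.39 -2.43] open 0.0842127708666267
red 58 w 102
off [ 0.5125 -0.0318] axis ang 165.1 pos ang 169.3 r 0.0387
ptr [ 0.5368 -0.0357] axis ang -178.0 pos ang 166.6 r 0.0141
```

Run:
```python
from h import *
z=np.load("w5.npz");im,D=z["im"],z["D"];c=cam("wrist",dict(tool_pos=z["p"],tool_rot=z["r"]));P=cloud(c,D)
m=(np.hypot(P[...,0]-.5505,P[...,1]+.039)<.05)
V,U=np.nonzero(m);v0,v1,u0,u1=V.min(),V.max(),U.min(),U.max();print(v0,v1,u0,u1)
for v in range(v0,v1):
    print(v,"".join("R" if im[v,u,0]>2.2*im[v,u,1] else "#" if im[v,u].min()<60 else "+" if im[v,u].min()<110 else "." for u in range(u0,u1)))
```

```text
138 399 161 487
138 ###############################################################################################################################++++++++++++++++++++++++++++++++++++++++++++++++++++++++++++++++++++.............................++++++++++++++++++++++++++++++++++...+################################################################
139 ##############################################################################################################################++++++++++++++++++++++++++++++++++++++++++++++++++++++++++++++++++++++...........................+++++++++++++++++++++++++++++++........+###############################################################
140 #############################################################################################################################++++++++++++++++++++++++++++++++++++++++++++++++++++++++++++++++++++++++.........................++++++++++++++++++++++++++++++++.........+##############################################################
141 #######################################################################################
[... 28229 characters left out ...]
######################################
397 ######################################################################################################################################################################################################################################################################################################################################
398 ######################################################################################################################################################################################################################################################################################################################################
```

```bash
cat > ptr.py <<'E'
from h import *
import sys
z=np.load(sys.argv[1]+".npz");im,D=z["im"],z["D"];c=cam("wrist",dict(tool_pos=z["p"],tool_rot=z["r"]));P=cloud(c,D)
r=np.hypot(P[...,0]-.5505,P[...,1]+.039);V,U=np.mgrid[:400,:640]
top=((D>0)&(r<.04)&(np.abs(P[...,2]-.082)<.007)).astype(np.uint8);top=cv2.morphologyEx(top,2,np.ones((3,3),np.uint8))
cs,_=cv2.findContours(top,0,2);k=max(cs,key=cv2.contourArea);(u,v),rad=cv2.minEnclosingCircle(k);cc=ray(c,(u,v),.083)
print("dial c",u,v,rad,cc.round(4))
w=((top>0)&(im.min(-1)>55)).astype(np.uint8);n,l,s,ce=cv2.connectedComponentsWithStats(w);i=1+s[1:,4].argmax()
def line(m,zz):
    p=np.array([ray(c,q,zz)[:2] for q in zip(U[m],V[m])],np.float32)
    (cx,cy),(a,b),t=cv2.minAreaRect(p*1000);f=cv2.fitLine(p*1000,cv2.DIST_L2,0,1,1).ravel();d=f[:2]*np.sign(f[:2]@[-1,.2])
    q=p.mean(0)-cc[:2];print(m.sum(),p.mean(0).round(4),"size",round(a,1),round(b,1),"line",np.degrees(np.arctan2(d[1],d[0])).round(1),"pos",np.degrees(np.arctan2(q[1],q[0])).round(1),"r",np.hypot(*q).round(4))
line(l==i,.083)
g=im.astype(float);line((D>0)&(r<.06)&(g[...,0]>60)&(g[...,0]>2.5*g[...,1]),.05)
E
python3 ptr.py w5; python3 ptr.py w4
```

```text
dial c 324.1756896972656 194.2567596435547 30.015213012695312 [ 0.548  -0.0414  0.083 ]
148 [ 0.5363 -0.0363] size 5.2 21.8 line 164.9 pos 156.5 r 0.0128
58 [ 0.5125 -0.0318] size 5.5 10.1 line 165.1 pos 165.0 r 0.0368
dial c 323.5 265.5 90.51252746582031 [ 0.5439 -0.0464  0.083 ]
603 [ 0.5357 -0.0394] size 5.4 22.0 line 176.3 pos 139.2 r 0.0107
228 [ 0.5125 -0.0316] size 5.8 11.6 line 169.3 pos 154.7 r 0.0347
```

The dial reads as off: the pointer line is at 164.9° and the red mark at 165.1°, with matching sizes. Next I'll take a look at the spindle from above, at the yaw I'll use for the paddle grasp.

Emit:
jog_arm([
  [-0.94, 0.9, -0.4, 0, 0, 0, 1],
  [-0.94, 0.9, -0.4, 0, 0, 0, 1],
  [-0.94, 0.9, -0.4, 0, 0, 0, 1],
  [-0.94, 0.9, -0.4, 0, 0, 0, 1],
  [-0.94, 0.9, -0.4, 0, 0, 0, 1],
  [-0.94, 0.9, -0.4, 0, 0, 0, 1],
  [0, 0, 0, 0, 0, 0.188, 1],
  [0, 0, 0, 0, 0, 0.188, 1],
])

```text
t: 12.15
tool_pos: [0.5749, 0.1159, 0.1953]
tool_rot: [0.547, -3.091, -0.0]
contact_force: [-1.1, 0.1, -0.7]
opening: 0.0855
grip_force: 0.0
```

Emit:
jog_arm([
  [0, 0, 0, 0, 0, 0.188, 1],
  [0, 0, 0, 0, 0, 0.188, 1],
  [0, 0, 0, 0, 0, 0.188, 1],
  [0, 0, 0, 0, 0, 0.188, 1],
  [0, 0, 0, 0, 0, 0.188, 1],
  [0, 0, 0, 0, 0, 0, 1],
  [0, 0, 0, 0, 0, 0, 1],
])

```text
t: 12.85
tool_pos: [0.575, 0.1149, 0.1955]
tool_rot: [-0.594, -3.083, 0.001]
contact_force: [0.4, 0.2, 0.7]
opening: 0.0852
grip_force: 0.0
```

```bash
cat > spin.py <<'E'
from h import *
import sys
n=sys.argv[1]
o=ctrl.get_obs();im,D=ctrl.get_image("wrist");np.savez(n,im=im,D=D,p=o["tool_pos"],r=o["tool_rot"])
c=cam("wrist",o);P=cloud(c,D);V,U=np.mgrid[:400,:640]
rv=o["tool_rot"];print("yaw",np.degrees(2*np.arctan2(rv[1],rv[0]))%360,o["tool_pos"].round(4))
h=cv2.cvtColor(im,cv2.COLOR_RGB2HSV).astype(int)
b=(D>0)&(np.hypot(P[...,0]-.579,P[...,1]-.115)<.04)&(h[...,0]>12)&(h[...,0]<35)&(h[...,1]>100)
print("brass n",b.sum(),"z",np.percentile(P[b][:,2],[2,25,50,75,98]).round(4))
def circ(m,z):
    cs,_=cv2.findContours(m.astype(np.uint8),0,1);k=max(cs,key=cv2.contourArea)
    p=np.array([ray(c,q[0],z)[:2] for q in k],np.float32)*1000;(x,y),r=cv2.minEnclosingCircle(p);e=cv2.fitEllipse(p);return (x,y,r),e
print("flange",circ(b,.072))
hi=b&(P[...,2]>.083);p=P[hi];print("splines",hi.sum(),p.mean(0).round(4),np.percentile(p[:,2],[50,99]).round(4))
pin=b&(P[...,2]>.094);print("pin",pin.sum(),P[pin].mean(0).round(4))
# spline angle via 4-fold Fourier
c0=np.array(circ(b,.072)[0][:2])/1000
for z0,z1 in((.080,.093),):
    s=b&(P[...,2]>z0)&(P[...,2]<z1);q=P[s][:,:2]-c0;rr=np.hypot(*q.T);a=np.arctan2(q[:,1],q[:,0]);k=(rr>.0065)&(rr<.0145)
    f=np.exp(4j*a[k]).mean();print("spline ang mod90",k.sum(),np.degrees(np.angle(f)/4).round(1),abs(f).round(2))
v0,v1,u0,u1=V[b].min()-4,V[b].max()+4,U[b].min()-4,U[b].max()+4
a=cv2.resize(im[v0:v1,u0:u1],None,fx=6,fy=6,interpolation=2);save(n,a);print(v0,v1,u0,u1)
E
python3 spin.py s1
```

```text
yaw 158.20200272154526 [0.575  0.1149 0.1955]
brass n 978 z [0.0695 0.0708 0.0716 0.0865 0.0993]
flange ((582.75, 116.84335327148438, 19.208757400512695), ((582.578125, 116.82127380371094), (37.188507080078125, 37.51307678222656), 73.34991455078125))
splines 308 [0.5813 0.1173 0.0902] [0.0881 0.1004]
pin 78 [0.5821 0.1171 0.0983]
spline ang mod90 197 -33.1 0.6
173 215 305 348
```

Run:
```python
from h import *
for n,c0 in(("s1",(.5825,.117)),("w1",None),("w2",None)):
    z=np.load(n+".npz");im,D=z["im"],z["D"];P=cloud(cam("wrist",dict(tool_pos=z["p"],tool_rot=z["r"])),D)
    near=(D>0)&(np.hypot(P[...,0]-.58,P[...,1]-.116)<.03)
    pin=near&(P[...,2]>.094)&(P[...,2]<.105);c0=c0 or P[pin].mean(0)[:2]
    s=near&(P[...,2]>.081)&(P[...,2]<.093);q=P[s][:,:2]-c0;r=np.hypot(*q.T);a=np.degrees(np.arctan2(q[:,1],q[:,0]))%360
    k=(r>.007)&(r<.015);f=np.exp(4j*np.radians(a[k])).mean();print(n,np.round(c0,4),k.sum(),np.degrees(np.angle(f)/4).round(1),abs(f).round(2))
    print(np.histogram(a[k],36,(0,360))[0])
```

```text
s1 [0.5825 0.117 ] 176 -33.0 0.65
[ 0  0  1  2  9  8 14  9  3  0  0  0  2 11 13 12  9  2  0  0  0  6 14  9
 11  6  0  0  0  0  4 11  9  6  5  0]
w1 [0.5813 0.1166] 99 -32.0 0.68
[0 0 0 1 4 7 5 6 0 0 0 0 3 5 6 6 6 0 0 0 0 1 7 7 5 5 2 0 0 0 1 9 6 3 4 0]
w2 [0.5849 0.1147] 504 -32.6 0.67
[ 1  0  0  6 27  8  6  5  0  0  0  0  8 21 33 57 23  0  0  0  2 18 31 36
 38 27  0  0  0  0  6 44 41 31 30  5]
```

The spline angle agrees across three views (-32.6° mod 90), and the spindle is at (0.5825, 0.117). The 0.160 m distance to the dial also matches. Now to the paddle.

Emit:
jog_arm([
  [0, -1, 0, 0, 0, 0, 1],
  [0, -1, 0, 0, 0, 0, 1],
  [0, -1, 0, 0, 0, 0, 1],
  [0, -1, 0, 0, 0, 0, 1],
  [0, -1, 0, 0, 0, 0, 1],
  [0, -1, 0, 0, 0, 0, 1],
  [0, -1, 0, 0, 0, 0, 1],
  [0, -1, 0, 0, 0, 0, 1],
])

```text
t: 13.7
tool_pos: [0.5152, -0.0342, 0.1965]
tool_rot: [-0.595, -3.084, -0.0]
contact_force: [0.1, 0.7, 0.5]
opening: 0.0856
grip_force: 0.0
```

Emit:
jog_arm([
  [0, -1, 0, 0, 0, 0, 1],
  [0, -1, 0, 0, 0, 0, 1],
  [0, -1, 0, 0, 0, 0, 1],
  [0, -1, 0, 0, 0, 0, 1],
  [0, -1, 0, 0, 0, 0, 1],
  [0, -1, 0, 0, 0, 0, 1],
  [0, -1, 0, 0, 0, 0, 1],
  [0, -1, 0, 0, 0, 0, 1],
])

```text
t: 14.5
tool_pos: [0.4554, -0.1825, 0.1965]
tool_rot: [-0.596, -3.084, -0.0]
contact_force: [0.3, 0.3, 0.6]
opening: 0.0856
grip_force: 0.0
```

Emit:
jog_arm([
  [0, -1, 0, 0, 0, 0, 1],
  [0, -1, 0, 0, 0, 0, 1],
  [0, -1, 0, 0, 0, 0, 1],
  [0, -1, 0, 0, 0, 0, 1],
  [0, -1, 0, 0, 0, 0, 1],
  [0, -0.8, 0, 0, 0, 0, 1],
  [-0.5, 0, 0, 0, 0, 0, 1],
  [0, 0, 0, 0, 0, 0, 1],
])

```text
t: 15.3
tool_pos: [0.4223, -0.2934, 0.1966]
tool_rot: [0.598, 3.084, 0.001]
contact_force: [-0.5, 0.4, 0.0]
opening: 0.0853
grip_force: 0.0
```

```bash
cat > pad.py <<'E'
from h import *
import sys
o=ctrl.get_obs();im,D=ctrl.get_image("wrist");c=cam("wrist",o);P=cloud(c,D);V,U=np.mgrid[:400,:640]
n=sys.argv[1];np.savez(n,im=im,D=D,p=o["tool_pos"],r=o["tool_rot"]);save(n,im)
rv=o["tool_rot"];print("yaw",np.degrees(2*np.arctan2(rv[1],rv[0]))%360,o["tool_pos"].round(4),o["t"])
near=(D>0)&(np.hypot(P[...,0]-.417,P[...,1]+.312)<.075)
h=cv2.cvtColor(im,cv2.COLOR_RGB2HSV).astype(int)
og=near&(h[...,0]>4)&(h[...,0]<20)&(h[...,1]>140)
def rect(m,z,t):
    m=cv2.morphologyEx(m.astype(np.uint8),2,np.ones((2,2),np.uint8))>0
    p=np.array([ray(c,q,z)[:2] for q in zip(U[m],V[m])],np.float32)*1000
    (x,y),(a,b),g=cv2.minAreaRect(p); g=g if a>b else g+90
    print(t,m.sum(),"ctr",round(x,1),round(y,1),"size",round(a,1),round(b,1),"long",round(g%180,1),"px",U[m].mean().round(),V[m].mean().round())
top=near&(np.abs(P[...,2]-.094)<.004)&~og;rect(top,.094,"grip top");print(np.median(P[top],0))
rect(og&(P[...,2]>.03)&(P[...,2]<.0395),.037,"vanes")
rect(og&(P[...,2]>.0405)&(P[...,2]<.048),.044,"shoulder")
E
python3 pad.py p1
```

```text
yaw 158.05824994839153 [ 0.4223 -0.2934  0.1966] 15.3
grip top 641 ctr 420.0 -313.9 size 17.8 37.1 long 156.5 px 302.0 198.0
[ 0.41857694 -0.31497223  0.09249406]
vanes 90 ctr 420.5 -313.6 size 4.9 86.2 long 156.2 px 306.0 168.0
shoulder 434 ctr 418.3 -312.7 size 43.5 38.5 long 55.3 px 307.0 185.0
```

Paddle: grip-top size 37×18 mm at 92–94 mm, centre (0.419, -0.314), long axis 156.3°, which is consistent with the vanes. I'll align and descend, with the last part slow.

Emit:
jog_arm([
  [-0.22, -1, 0, 0, 0, 0.04, 1],
  [0, 0, 1, 0, 0, 0, 1],
  [0, 0, 1, 0, 0, 0, 1],
  [0, 0, 1, 0, 0, 0, 1],
  [0, 0, 1, 0, 0, 0, 1],
  [0, 0, 0, 0, 0, 0, 1],
])

```text
t: 15.95
tool_pos: [0.4168, -0.3108, 0.1132]
tool_rot: [-0.643, -3.069, -0.006]
contact_force: [-0.8, 0.2, -0.4]
opening: 0.085
grip_force: 0.0
```

```bash
python3 pad.py p2
python3 - <<'E'
from h import *
# where the paddle's grip and the finger tips stand in tool frame
z=np.load("p2.npz");im,D=z["im"],z["D"];T=np.array(ctrl.camera_info("wrist")["T_tool_cam"]);K=cam("wrist",dict(tool_pos=z["p"],tool_rot=z["r"]))[0]
Q=cloud((K,T[:3,:3],T[:3,3]),D)*1000
for s in(-1,1):
    m=(D>0)&(s*Q[...,1]>38)&(s*Q[...,1]<62)&(np.abs(Q[...,0])<14)&(Q[...,2]<0);print(s,m.sum(),np.percentile(Q[m][:,2],[50,95,99,100]).round(),np.percentile(Q[m][:,1]*s,[1,50]).round())
E
```

```text
yaw 156.32141328727542 [ 0.4168 -0.3108  0.1132] 15.95
grip top 1200 ctr 419.8 -314.7 size 17.9 37.1 long 155.5 px 318.0 225.0
[ 0.41859082 -0.31519123  0.09258356]
vanes 129 ctr 388.3 -299.9 size 5.3 18.5 long 156.0 px 320.0 166.0
shoulder 739 ctr 418.1 -313.4 size 43.4 38.7 long 64.2 px 320.0 203.0
-1 10143 [-99. -57. -49. -44.] [39. 57.]
1 9879 [-99. -57. -49. -44.] [39. 56.]
```

Emit:
jog_arm([
  [-0.17, -0.12, 0.5, 0, 0, 0, 1],
  [0, 0, 1, 0, 0, 0, 1],
  [0, 0, 1, 0, 0, 0, 1],
  [0, 0, 1, 0, 0, 0, 1],
  [0, 0, 0.8, 0, 0, 0, 1],
  [0, 0, 0.5, 0, 0, 0, 1],
  [0, 0, 0.2, 0, 0, 0, 1],
  [0, 0, 0, 0, 0, 0, 0],
])

```text
t: 16.8
tool_pos: [0.4207, -0.3172, 0.0169]
tool_rot: [0.647, 3.074, -0.0]
contact_force: [0.1, 0.2, 0.4]
opening: 0.0731
grip_force: 0.0
```

Emit:
jog_arm([
  [0, 0, 0, 0, 0, 0, -0.3],
  [0, 0, 0, 0, 0, 0, -0.6],
  [0, 0, 0, 0, 0, 0, -0.7],
  [0, 0, 0, 0, 0, 0, -0.7],
  [0, 0, 0, 0, 0, 0, -0.7],
  [0, 0, 0, 0, 0, 0, -0.7],
], grip_force=50)

```text
t: 17.4
tool_pos: [0.4208, -0.3173, 0.0174]
tool_rot: [0.647, 3.073, -0.001]
contact_force: [-1.1, -0.2, 4.9]
opening: 0.0194
grip_force: 50.7
```

Emit:
jog_arm([
  [0, 0, -0.3, 0, 0, 0, -0.7],
  [0, 0, -0.7, 0, 0, 0, -0.7],
  [0, 0, -1, 0, 0, 0, -0.7],
  [0, 0, -1, 0, 0, 0, -0.7],
  [0, 0, -1, 0, 0, 0, -0.7],
  [0, 0, -1, 0, 0, 0, -0.7],
  [0, 0, -1, 0, 0, 0, -0.7],
  [0, 0, -1, 0, 0, 0, -0.7],
])

```text
t: 18.2
tool_pos: [0.4201, -0.3167, 0.158]
tool_rot: [-0.647, -3.074, -0.0]
contact_force: [-0.1, -1.1, -2.3]
opening: 0.0194
grip_force: 49.9
```

```bash
cat > held.py <<'E'
from h import *
import sys
o=ctrl.get_obs();im,D=ctrl.get_image("wrist");n=sys.argv[1];np.savez(n,im=im,D=D,p=o["tool_pos"],r=o["tool_rot"]);save(n,im)
T=np.array(ctrl.camera_info("wrist")["T_tool_cam"]);K=cam("wrist",o)[0];Q=cloud((K,T[:3,:3],T[:3,3]),D)*1000
h=cv2.cvtColor(im,cv2.COLOR_RGB2HSV).astype(int);R_=(np.hypot(Q[...,0],Q[...,1])<75)&(Q[...,2]<60)&(D>0)
og=R_&(h[...,0]>4)&(h[...,0]<20)&(h[...,1]>140)
p=Q[og];print(og.sum(),"z pct",np.percentile(p[:,2],[1,10,25,50,75,90,99]).round(1),"x",np.percentile(p[:,0],[1,99]).round(1),"y",np.percentile(p[:,1],[1,99]).round(1))
H=np.histogram(p[:,2],np.arange(-60,61,2));print([(int(a),int(b)) for a,b in zip(H[1],H[0]) if b>15])
rv=o["tool_rot"];print("yaw",np.degrees(2*np.arctan2(rv[1],rv[0]))%360,o["tool_pos"].round(4),"open",o["opening"],"grip",o["grip_force"],"F",o["contact_force"].round(1),o["t"])
E
python3 held.py h1
```

```text
2315 z pct [-113.3  -26.3  -25.5  -22.6   -8.1    0.9   15.5] x [ 4.  59.4] y [-59.6  23.3]
[(-36, 18), (-32, 21), (-28, 214), (-26, 692), (-24, 149), (-22, 147), (-20, 85), (-18, 66), (-16, 75), (-14, 62), (-12, 37), (-10, 75), (-8, 206), (-6, 43), (-4, 31), (-2, 39), (0, 33), (2, 38), (4, 28), (6, 26), (8, 34), (10, 26), (12, 29), (14, 19), (16, 16)]
yaw 156.22113128846678 [ 0.4201 -0.3167  0.158 ] open 0.019381952104148146 grip 49.88731920719147 F [-0.1 -1.1 -2.3] 18.2
```

```bash
cat > hp.py <<'E'
from h import *
import sys
from scipy.optimize import least_squares
z=np.load(sys.argv[1]+".npz");im,D=z["im"],z["D"];T=np.array(ctrl.camera_info("wrist")["T_tool_cam"]);K=cam("wrist",dict(tool_pos=z["p"],tool_rot=z["r"]))[0]
c=(K,T[:3,:3],T[:3,3]);Q=cloud(c,D)*1000;h=cv2.cvtColor(im,cv2.COLOR_RGB2HSV).astype(int);V,U=np.mgrid[:400,:640]
og=(D>0)&(h[...,0]>4)&(h[...,0]<20)&(h[...,1]>140)&(np.hypot(Q[...,0],Q[...,1])<75)
sh=og&(np.abs(Q[...,2]+25.5)<3)&(Q[...,0]<26)
p=Q[sh];print("shoulder",len(p),np.median(p[:,2]),"ymin/max",np.percentile(p[:,1],[1,99]).round(1),"xmax",p[:,0].max().round(1))
e=[]
for a in np.arange(-60,61,6):
    t=np.radians(np.degrees(np.arctan2(p[:,1],p[:,0]))-a);k=np.abs(t)<np.radians(3)
    if k.sum()>3:
        q=p[k];e.append(q[np.hypot(q[:,0],q[:,1]).argmax()][:2])
e=np.array(e);f=least_squares(lambda s:np.hypot(e[:,0]-s[0],e[:,1]-s[1])-22.5,[0,0],loss="soft_l1");print("ctr (R=22.5)",f.x.round(2),"resid",np.abs(f.fun).mean().round(2),len(e))
va=og&(np.abs(Q[...,2]+19.5)<5)&(Q[...,0]>26)&(np.abs(Q[...,1])<12);p=Q[va]
print("vane",len(p),"x",np.percentile(p[:,0],[1,99,100]).round(1),"y",np.percentile(p[:,1],[2,50,98]).round(1),"z",np.median(p[:,2]))
l=cv2.fitLine(p[:,:2].astype(np.float32),cv2.DIST_L2,0,1,1).ravel();print("vane ang",np.degrees(np.arctan2(l[1],l[0])).round(1),"line y at x=0",(l[3]-l[2]*l[1]/l[0]).round(2))
# finger inner pads
m=(D>0)&(np.abs(Q[...,0]-11)<2.5)&(np.abs(Q[...,1])<22)&(Q[...,2]<-45)&(Q[...,2]>-80);
for s in(-1,1):k=m&(s*Q[...,1]>0);print(s,k.sum(),np.percentile(Q[k][:,1],[5,50,95]).round(1) if k.any() else "")
E
python3 hp.py h1
```

```text
shoulder 991 -25.39638089043375 ymin/max [-20.6  21.4] xmax 26.0
ctr (R=22.5) [1.44 0.52] resid 0.39 21
vane 319 x [26.4 43.5 44.1] y [-2.2  0.6  3.4] z -18.892782080172644
vane ang 0.3 line y at x=0 0.57
-1 850 [-20.5 -12.2  -1.5]
1 856 [ 1.2 12.6 20.3]
```

The paddle is held: shoulder top at tool z −25.4 mm, axis at tool (1.4, 0.5) mm, angle 0.3°. Now carry it to above the spindle.

Emit:
jog_arm([
  [0.05, 0.96, 0, 0, 0, 0, -0.7],
  [0.05, 0.96, 0, 0, 0, 0, -0.7],
  [0.05, 0.96, 0, 0, 0, 0, -0.7],
  [0.05, 0.96, 0, 0, 0, 0, -0.7],
  [0.05, 0.96, 0, 0, 0, 0, -0.7],
  [0.05, 0.96, 0, 0, 0, 0, -0.7],
  [0.05, 0.96, 0, 0, 0, 0, -0.7],
  [0.05, 0.96, 0, 0, 0, 0, -0.7],
])

```text
t: 19.05
tool_pos: [0.4748, -0.1722, 0.1564]
tool_rot: [-0.647, -3.074, -0.0]
contact_force: [-0.3, 0.4, -2.5]
opening: 0.0199
grip_force: 49.9
```

Emit:
jog_arm([
  [0.05, 0.96, 0, 0, 0, 0, -0.7],
  [0.05, 0.96, 0, 0, 0, 0, -0.7],
  [0.05, 0.96, 0, 0, 0, 0, -0.7],
  [0.05, 0.96, 0, 0, 0, 0, -0.7],
  [0.05, 0.96, 0, 0, 0, 0, -0.7],
  [0.05, 0.96, 0, 0, 0, 0, -0.7],
  [0.05, 0.96, 0, 0, 0, 0, -0.7],
  [0.05, 0.96, 0, 0, 0, 0, -0.7],
])

```text
t: 19.85
tool_pos: [0.5294, -0.0285, 0.1563]
tool_rot: [-0.647, -3.074, 0.0]
contact_force: [1.0, 0.2, -2.6]
opening: 0.0195
grip_force: 49.9
```

Emit:
jog_arm([
  [0.05, 0.96, 0, 0, 0, 0, -0.7],
  [0.05, 0.96, 0, 0, 0, 0, -0.7],
  [0.05, 0.96, 0, 0, 0, 0, -0.7],
  [0.05, 0.96, 0, 0, 0, 0, -0.7],
  [0.05, 0.96, 0, 0, 0, 0, -0.7],
  [0.05, 0.96, 0, 0, 0, 0, -0.7],
  [0, 0, 0, 0, 0, 0.1, -0.7],
  [0, 0, 0, 0, 0, 0.1, -0.7],
])

```text
t: 20.65
tool_pos: [0.5702, 0.0791, 0.1562]
tool_rot: [-0.889, -3.012, 0.001]
contact_force: [0.1, -0.7, -1.6]
opening: 0.0193
grip_force: 50.0
```

Emit:
jog_arm([
  [0, 0, 0, 0, 0, 0, -0.7],
  [0, 0, 0, 0, 0, 0, -0.7],
])

```text
t: 20.85
tool_pos: [0.5703, 0.0784, 0.1564]
tool_rot: [-0.884, -3.014, 0.0]
contact_force: [0.4, 0.3, -1.9]
opening: 0.0192
grip_force: 50.0
```

```bash
python3 held.py h2; python3 hp.py h2
```

```text
2209 z pct [-37.6 -26.1 -25.4 -22.1  -7.6   3.   58.3] x [ 4.2 58.9] y [-20.1  39.7]
[(-40, 16), (-36, 18), (-32, 29), (-28, 169), (-26, 719), (-24, 142), (-22, 142), (-20, 81), (-18, 60), (-16, 67), (-14, 60), (-12, 30), (-10, 79), (-8, 205), (-6, 46), (-4, 27), (-2, 35), (0, 28), (2, 33), (4, 27), (6, 31), (8, 21), (10, 26), (12, 22), (56, 33), (58, 26)]
yaw 147.30761551473583 [0.5703 0.0784 0.1564] open 0.019201145333727992 grip 50.01121938228607 F [ 0.4  0.3 -1.9] 20.85
shoulder 964 -25.400734293214946 ymin/max [-20.7  20.7] xmax 26.0
ctr (R=22.5) [1.4  0.32] resid 0.51 21
vane 303 x [26.1 43.5 45.1] y [-2.2  0.5  2.8] z -19.216430669658948
vane ang 1.1 line y at x=0 -0.12
-1 855 [-20.6 -12.2  -1.2]
1 849 [ 1.5 12.5 20.6]
```

Emit:
jog_arm([
  [0.24, 0.96, 0, 0, 0, 0, -0.7],
  [0.24, 0.97, 0, 0, 0, 0, -0.7],
  [0, 0, 0.5, 0, 0, 0, -0.7],
  [0, 0, 0.5, 0, 0, 0, -0.7],
  [0, 0, 0, 0, 0, 0, -0.7],
  [0, 0, 0, 0, 0, 0, -0.7],
])

```text
t: 21.5
tool_pos: [0.5826, 0.1154, 0.1357]
tool_rot: [-0.887, -3.012, 0.001]
contact_force: [0.0, -0.7, -2.5]
opening: 0.0194
grip_force: 50.1
```

```bash
python3 held.py h3 | tail -1
python3 - <<'E'
from h import *
for n in("top","scene"):
    im,D=ctrl.get_image(n);c=cam(n);h=cv2.cvtColor(im,cv2.COLOR_RGB2HSV).astype(int);K,Rw,o=c
    p=Rw.T@(np.array([.5825,.117,.1])-o);u,v=(K@p)[:2]/p[2];print(n,u,v)
    if n=="scene":save("sc2",cv2.resize(im[int(v)-50:int(v)+40,int(u)-70:int(u)+70],None,fx=5,fy=5,interpolation=2))
E
```

```text
yaw 147.1863822097724 [0.5826 0.1154 0.1357] open 0.019366143849830285 grip 50.0503796339035 F [ 0.  -0.7 -2.5] 21.5
top 234.5289592793698 213.12316178882267
scene 279.9076467841823 167.3437960678066
```

Emit:
jog_arm([
  [0, 0.05, 0.25, 0, 0, 0, -0.7],
  [0, 0, 0.25, 0, 0, 0, -0.7],
  [0, 0, 0.25, 0, 0, 0, -0.7],
  [0, 0, 0.25, 0, 0, 0, -0.7],
  [0, 0, 0.15, 0, 0, 0, -0.7],
])

```text
t: 22.15
tool_pos: [0.5835, 0.1169, 0.1127]
tool_rot: [-0.886, -3.013, 0.001]
contact_force: [0.3, 0.6, -1.6]
opening: 0.0196
grip_force: 50.1
```

Emit:
jog_arm([
  [0, 0, 0.1, 0, 0, 0, -0.7],
  [0, 0, 0.1, 0, 0, 0, -0.7],
  [0, 0, 0.1, 0, 0, 0, -0.7],
  [0, 0, 0, 0, 0, 0, -0.7],
])

```text
t: 22.55
tool_pos: [0.5838, 0.1169, 0.1075]
tool_rot: [-0.886, -3.014, 0.0]
contact_force: [-0.8, 0.1, -2.0]
opening: 0.0198
grip_force: 50.0
```

Emit:
jog_arm([
  [0, 0, 0.1, 0, 0, 0, -0.7],
  [0, 0, 0.1, 0, 0, 0, -0.7],
  [0, 0, 0, 0, 0, 0, -0.7],
])

```text
t: 22.85
tool_pos: [0.5837, 0.1169, 0.1033]
tool_rot: [-0.886, -3.013, 0.0]
contact_force: [0.3, -0.6, -1.8]
opening: 0.0193
grip_force: 50.1
```

Emit:
jog_arm([
  [0, 0, 0.1, 0, 0, 0, -0.7],
  [0, 0, 0.1, 0, 0, 0, -0.7],
  [0, 0, 0, 0, 0, 0, -0.7],
])

```text
t: 23.15
tool_pos: [0.5837, 0.1169, 0.0992]
tool_rot: [-0.886, -3.013, 0.0]
contact_force: [-0.1, 0.2, -3.0]
opening: 0.0195
grip_force: 50.1
```

Emit:
jog_arm([
  [0, 0, 0.2, 0, 0, 0, -0.7],
  [0, 0, 0.2, 0, 0, 0, -0.7],
  [0, 0, 0, 0, 0, 0, -0.7],
  [0, 0, 0, 0, 0, 0, -0.7],
])

```text
t: 23.55
tool_pos: [0.5838, 0.117, 0.0914]
tool_rot: [-0.886, -3.013, -0.0]
contact_force: [-0.7, 0.2, -3.1]
opening: 0.02
grip_force: 50.0
```

Emit:
jog_arm([
  [0, 0, 0.1, 0, 0, 0, -0.7],
  [0, 0, 0.1, 0, 0, 0, -0.7],
  [0, 0, 0, 0, 0, 0, -0.7],
  [0, 0, 0, 0, 0, 0, -0.7],
])

```text
t: 23.95
tool_pos: [0.5842, 0.1169, 0.0883]
tool_rot: [0.886, 3.014, -0.0]
contact_force: [-1.6, -1.3, 0.9]
opening: 0.0194
grip_force: 50.5
```

Emit:
jog_arm([
  [0, 0, 0.1, 0, 0, 0, -0.7],
  [0, 0, 0.1, 0, 0, 0, -0.7],
  [0, 0, 0, 0, 0, 0, -0.7],
  [0, 0, 0, 0, 0, 0, -0.7],
])

```text
t: 24.35
tool_pos: [0.5843, 0.1169, 0.0843]
tool_rot: [0.886, 3.013, 0.0]
contact_force: [-3.0, -1.2, 5.3]
opening: 0.0199
grip_force: 51.0
```

Contact came right at the flange height and the force follows the spring, so it's meshed. I'll press it to the bottom stop.

Emit:
jog_arm([
  [0, 0, 0.1, 0, 0, 0, -0.7],
  [0, 0, 0.1, 0, 0, 0, -0.7],
  [0, 0, 0, 0, 0, 0, -0.7],
  [0, 0, 0, 0, 0, 0, -0.7],
])

```text
t: 24.75
tool_pos: [0.5844, 0.1169, 0.0812]
tool_rot: [0.886, 3.013, -0.0]
contact_force: [-4.0, -1.7, 9.1]
opening: 0.0193
grip_force: 51.8
```

Emit:
jog_arm([
  [0, 0, 0.1, 0, 0, 0, -0.7],
  [0, 0, 0.05, 0, 0, 0, -0.7],
  [0, 0, 0, 0, 0, 0, -0.7],
  [0, 0, 0, 0, 0, 0, -0.7],
])

```text
t: 25.15
tool_pos: [0.5847, 0.1169, 0.0804]
tool_rot: [0.886, 3.013, -0.0]
contact_force: [-9.5, -1.4, 18.1]
opening: 0.0195
grip_force: 52.7
```

```bash
python3 held.py h4|tail -1
python3 - <<'E'
from h import *
im,D=ctrl.get_image("scene");a=cv2.resize(im[120:220,220:350],None,fx=5.5,fy=5.5,interpolation=2);save("fin",a)
E
```

```text
yaw 147.2281021321253 [0.5847 0.1169 0.0804] open 0.019466548249453312 grip 52.740123867988586 F [-9.5 -1.4 18.1] 25.15
```

View pics/fin.png

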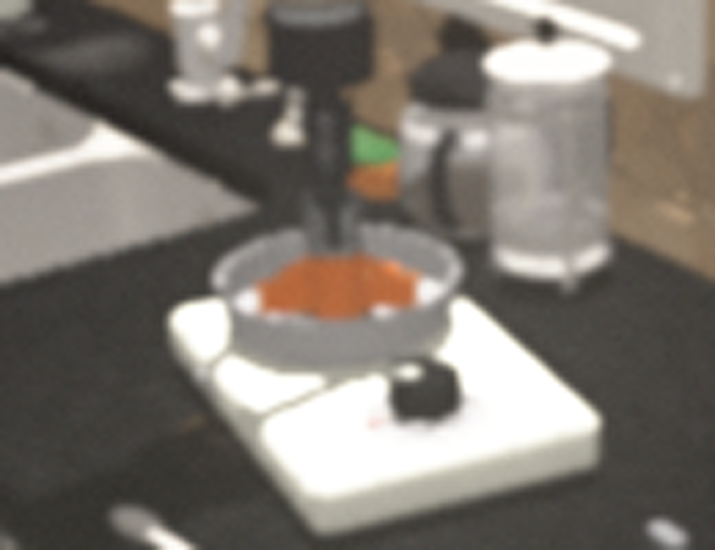

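The final picture shows the paddle seated upright in the bowl at (335,285), still gripped. The dial pointer at (410,370) faces the red mark at (377,422), and nothing has been knocked over. I'm handing it in.

```bash
python3 -c "
from station import ctrl
print(ctrl.finish_job())"
```

```text
the job is handed in; nothing more can be done
None
```

I handed the job in at about 25 s with the dial at off, and the paddle meshed on the spindle, pressed to its bottom stop and still gripped; the hand-in returned no verdict, so these come from my own measurements.

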